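# Weigh two look-alike refills and dock the full one

### The job

One of the two look-alike refill cartridges is full, the other is spent. Stand one on each pan of the balance and let go to see which side drops; then lower that heavier one over the two pins of the black dispenser base until its foot sits flush, and leave the lighter one standing on its pan. Keep the refills upright and do not disturb the pepper mill, the spice jar and the lemon.

Things in the scene. Friction and masses are not known exactly. Their poses are not given: they have to be found in the camera images.
- refill_a: Sealed refill (two look alike): upright body 46 x 46 mm, white, blue band, orange lid, on a grey foot 46 (x) x 96 (y) x 8 mm; height 88. The foot's wings stick out 25 mm at +y and -y, each with an 11 mm through hole at y = +-35. Origin: centre of the foot's underside, z up; a half turn is the same. Full 0.55-0.72 kg, spent 0.25-0.32 kg; either may be the full one. Starts in its stall; grip the body.
- refill_b: Sealed refill (two look alike): upright body 46 x 46 mm, white, blue band, orange lid, on a grey foot 46 (x) x 96 (y) x 8 mm; height 88. The foot's wings stick out 25 mm at +y and -y, each with an 11 mm through hole at y = +-35. Origin: centre of the foot's underside, z up; a half turn is the same. Full 0.55-0.72 kg, spent 0.25-0.32 kg; either may be the full one. Starts in its stall; grip the body.
- stall_1: Fixed light-wood stall holding a refill (refill_a) at the start: base 72 (x) x 106 (y) x 6 mm, two upright cheeks 6 mm thick, 56 long in y, up to z = 90, inner faces at x = +-27, 4 mm from the refill: there it can be gripped only on its +y and -y faces, above the foot's wings. The refill's axes lie along the stall's. Origin: centre of the underside.
- stall_2: Fixed light-wood stall holding a refill (refill_b) at the start: base 72 (x) x 106 (y) x 6 mm, two upright cheeks 6 mm thick, 56 long in y, up to z = 90, inner faces at x = +-27, 4 mm from the refill: there it can be gripped only on its +y and -y faces, above the foot's wings. The refill's axes lie along the stall's. Origin: centre of the underside.
- dock: Fixed black dispenser base 70 (x) x 112 (y) x 12 mm with two upright steel pins, 8 mm in diameter, at y = +-35 mm, 77 mm tall above its top (last 6 mm tapered). The pins stand 8 mm off a docked refill's body, no room for a finger: dock it held on its +x and -x faces, its y axis along the base's (either way round). Origin: centre of the underside.
- dock_seat (a point): Centre of the flat top face of the dispenser base, 12 mm above the worktop, midway between the pins; axes as the base. A refill is home when its origin lies here.
- scale: Green two-pan balance, fixed: base 72 (x) x 130 (y) x 20 mm, pivot at z = 52 mm, beam along y with a pan at each end, 78 mm from the pivot. Parallel linkage: the pans stay level as the beam tilts. Over all 256 mm long in y. Origin: centre of the underside.
- scale_beam (a joint): Tilt of the beam about the balance's x axis, rad: 0 level (empty), positive when pan_left (+y) is up and pan_right down; stops at -0.16 and +0.16. Light spring to level (0.25 N m/rad), damping 0.4 N m s/rad: one refill alone, or the heavier of two, takes its side down to the stop within about 1 s.
- pan_left_top (a point): Centre of the flat upper face of the round steel pan (100 mm diameter, 6 mm thick, no rim) at the +y end of the balance. 75 mm above the worktop when level, 12 mm lower or higher at the stops.
- pan_right_top (a point): The same for the pan at the -y end.
- pepper_mill: Bystander to be left standing or lying where it is (a shift of 30 mm is too much): dark brown pepper mill with a steel knob, 58 mm diameter, 170 mm tall. Origin: centre of the underside.
- spice_jar: Bystander to be left standing or lying where it is (a shift of 30 mm is too much): spice jar with a red cap, 45 mm diameter, 106 mm tall. Origin: centre of the underside.
- lemon: Bystander to be left standing or lying where it is (a shift of 30 mm is too much): yellow lemon, 75 x 51 x 52 mm. Origin: its underside.
Mind the look-alikes: they are no part of the job. What is shaped like the dock but purple is not meant.

How it is judged:
On the way:
1. the two refills stand upright on opposite pans, both let go, and the balance has tipped to one side (((horizontal distance between refill_a and pan_left_top below 0.04 m and z of refill_a in the frame of pan_left_top between -0.006 and 0.006 m and angle between each of refill_a, refill_b's own z axis and vertical below 0.12 rad and horizontal distance between refill_b and pan_right_top below 0.04 m and z of refill_b in the frame of pan_right_top between -0.006 and 0.006 m) or (horizontal distance between refill_b and pan_left_top below 0.04 m and z of refill_b in the frame of pan_left_top between -0.006 and 0.006 m and angle between each of refill_b, refill_a's own z axis and vertical below 0.12 rad and horizontal distance between refill_a and pan_right_top below 0.04 m and z of refill_a in the frame of pan_right_top between -0.006 and 0.006 m)) and (value of joint scale_beam above 0.1 rad or value of joint scale_beam below -0.1 rad) and contact force between the fingers and refill_a below 0.1 N and contact force between the fingers and refill_b below 0.1 N), for 0.3 s.
At the end, for the whole second after the job is handed in: The heavier refill (its weight on the dispenser base is over 4.2 N) sits over both pins of the dispenser base: foot within 3 mm of flush, centred within 5 mm, upright. The lighter refill stands upright on either pan of the balance, its centre within 40 mm of the pan's. Both are at rest and let go (((horizontal distance between refill_a and dock_seat below 0.005 m and z of refill_a in the frame of dock_seat between -0.003 and 0.003 m and angle between refill_a's own z axis and vertical below 0.04 rad and angle between the y axis of refill_a and the y axis of dock, either way round below 0.08 rad and contact force between refill_a and dock above 4.2 N and ((horizontal distance between refill_b and pan_left_top below 0.04 m and z of refill_b in the frame of pan_left_top between -0.006 and 0.006 m and angle between refill_b's own z axis and vertical below 0.12 rad) or (horizontal distance between refill_b and pan_right_top below 0.04 m and z of refill_b in the frame of pan_right_top between -0.006 and 0.006 m and angle between refill_b's own z axis and vertical below 0.12 rad))) or (horizontal distance between refill_b and dock_seat below 0.005 m and z of refill_b in the frame of dock_seat between -0.003 and 0.003 m and angle between refill_b's own z axis and vertical below 0.04 rad and angle between the y axis of refill_b and the y axis of dock, either way round below 0.08 rad and contact force between refill_b and dock above 4.2 N and ((horizontal distance between refill_a and pan_left_top below 0.04 m and z of refill_a in the frame of pan_left_top between -0.006 and 0.006 m and angle between refill_a's own z axis and vertical below 0.12 rad) or (horizontal distance between refill_a and pan_right_top below 0.04 m and z of refill_a in the frame of pan_right_top between -0.006 and 0.006 m and angle between refill_a's own z axis and vertical below 0.12 rad)))) and contact force between the fingers and refill_a below 0.1 N and contact force between the fingers and refill_b below 0.1 N and linear speed of each of refill_a, refill_b below 0.02 m/s); the robot touches nothing.
It fails at once if the pepper mill is moved by more than 30 mm (distance of pepper_mill from where it was at the start of the episode above 0.03 m).
It fails at once if the spice jar is moved by more than 30 mm (distance of spice_jar from where it was at the start of the episode above 0.03 m).
It fails at once if the lemon is moved by more than 30 mm (distance of lemon from where it was at the start of the episode above 0.03 m).
It fails at once if a refill is tipped over (angle between refill_a's own z axis and vertical above 0.6 rad).
It fails at once if a refill is tipped over (angle between refill_b's own z axis and vertical above 0.6 rad).
It also fails if it takes over 72 s, if anything falls off the work surface, if the arm or the gripper's body presses on something with over 40 N, if the wrist force passes 120 N, or if a joint passes its speed limit or range.

### The arm

A 6-joint arm with a two-finger parallel gripper is mounted at the origin on a cart in front of the work surface, level with it; the furniture and walls round the work are solid. World frame = base frame: x ahead of the robot, y to its left, z up, the work surface at z = 0. Lengths are in m, angles in rad, forces in N, time in s.
With the tool pointing down it reaches from about 0.15 to 0.775 m from the base axis. Payload 6.1 kg.
Tool frame: the origin (TCP) lies at the centre of the arm's flange, where the gripper is bolted on; the fingertips stand 173 mm ahead of it and the grasp point (between the pads) lies 155 mm ahead of it; z points along the fingers, y is the line along which they close (so a half turn about z gives the same grasp; the last joint's range is limited). The gripper opens to 85 mm and grips with 20 to 120 N. Pads are 22 mm wide; open, the fingers measure 114 mm over their backs; the gripper's body (76 mm by 85 mm) begins 54 mm behind the grasp point. The pads swing forward as they close: fully open they stand 13 mm farther back than shut.
Start: joints at [1.231, 0.126, -0.04, 1.405, 0, 1.571], TCP at [0.175, 0.495, 0.405] pointing down, gripper open.
Joint ranges: [-2.72, 2.72], [-0.95, 1.95], [-1.27, 1.35], [-1.78, 2.02], [-1.46, 1.47], [-3.14, 3.14]. Speed limits (rad/s): [2.39, 2.39, 3.01, 3.14, 3.14, 3.14].

### API

Orientations are given as a unit quaternion [w, x, y, z].
In Python, from plant import bot, fingers, kinematics, snapshot, camera_params, job gives the robot as it stands. Calls block until the motion is done:
- bot.movep(position, orientation): joint-space move of the TCP to a pose.
- bot.line_to(position, ori=None, speed=0.15): straight line of the TCP; ori=None keeps the orientation; speed is the mean speed in m/s.
- bot.move_j(angles): joint-space move.
- fingers.command_gripper(opening, newtons=None): finger opening in m; newtons is the grip in N (None keeps the last); returns when the fingers have stopped.
- bot.dwell(seconds).
- kinematics.ik(position, orientation): joint angles nearest the present ones, or None.
- bot.get_obs(): the state.
- snapshot(name): name is "side" or "top"; returns the picture (480x640x3 uint8, blue, green, red); there is no depth.
- camera_params(name): a dict with "fx", "fy", "cx", "cy" (pixels), "dist" ([k1, k2, p1, p2, k3] as OpenCV has them; the pictures are not rectified), "R" (3x3) and "t" (3): a world point X has camera coordinates R X + t. Camera axes: x right, y down, z forward; pixel columns grow to the right and rows downward; lengths in m; the calibration is good to about 2 mm. A picture is of the moment at which its call begins. camera_params takes no time and is no camera call.
A pose or a line that the arm cannot do raises bot.PlanningError and nothing moves.
- job.close_job(): hands the job in; it is judged then, once.
The state is a dict: "time": time; "q": joint angles; "qvel": joint speeds; "joint_efforts": joint torques, N m; "position": TCP position; "eef_rot": TCP orientation; "force": force on the tool from outside, world axes, zero at the start; "wrist_torque": the same for the moment, N m; "width": finger opening in m; "gripper_force": force on a finger pad.
Only numpy, scipy, OpenCV 4.12 (cv2) and the standard library are available. Lean on these libraries where they do the work, as an engineer would, in place of code of your own. Each camera call takes 0.05 s, during which the arm holds its last target. There are 200 camera calls.

## Working session

There is one attempt and no reset: what is moved stays moved. The work goes in short steps, each a Python script; the robot and the scene stay as the last script left them, time stands still between calls to the robot, and variables do not carry over. Pictures are saved under pics/ and viewed, at most 10 in all, crops included, and the job is handed in when it is done.

```bash
ls; mkdir -p pics; python3 - <<'E'
from plant import *
import cv2
for n in("side","top"):
    cv2.imwrite(f"pics/{n}0.png",snapshot(n)); print(n,camera_params(n))
print(bot.get_obs())
E
```

```text
pics
side {'fx': 531.8738359410065, 'fy': 531.8738359410065, 'cx': 327.8139183973922, 'cy': 248.734885223025, 'dist': array([-0.05095367,  0.        ,  0.        ,  0.        ,  0.        ]), 'R': array([[ 0.85421709, -0.51985829,  0.00777909],
       [-0.27093796, -0.45786827, -0.84672857],
       [ 0.44374067,  0.72118237, -0.53196824]]), 't': array([-0.29442656,  0.28938969,  0.76595728])}
top {'fx': 528.6217139841112, 'fy': 528.6217139841112, 'cx': 320.55963810713695, 'cy': 248.28625649335913, 'dist': array([0.00038115, 0.        , 0.        , 0.        , 0.        ]), 'R': array([[ 0.00844781, -0.99967327, -0.02412441],
       [-0.99119292, -0.00518286, -0.13232438],
       [ 0.13215611,  0.02502979, -0.99091285]]), 't': array([0.22789771, 0.47910167, 1.24478817])}
{'time': 0.1, 'q': array([ 1.23102547e+00,  1.26326120e-01, -4.05068885e-02,  1.40539106e+00,
       -4.75801235e-06,  1.57086087e+00]), 'qvel': array([ 2.03979966e-03, -2.80811085e-03,  2.71931354e-03,  1.61056356e-04,
       -2.65833966e-05, -7.67981499e-04]), 'joint_efforts': array([-1.21767858e-03, -4.36895943e+01,  3.53611279e+01,  1.35388263e-02,
       -1.48632998e-04,  1.05511631e-05]), 'position': array([0.17492891, 0.49487593, 0.40400284]), 'eef_rot': array([-1.18325825e-04,  1.69101190e-01,  9.85598437e-01, -7.03997570e-04]), 'force': array([ 0.2697213 , -0.19300294,  0.26771919]), 'wrist_torque': array([-0.01723656, -0.04307198,  0.01469932]), 'gripper_force': 0.0, 'width': 0.08540856402983306}
```

View pics/top0.png

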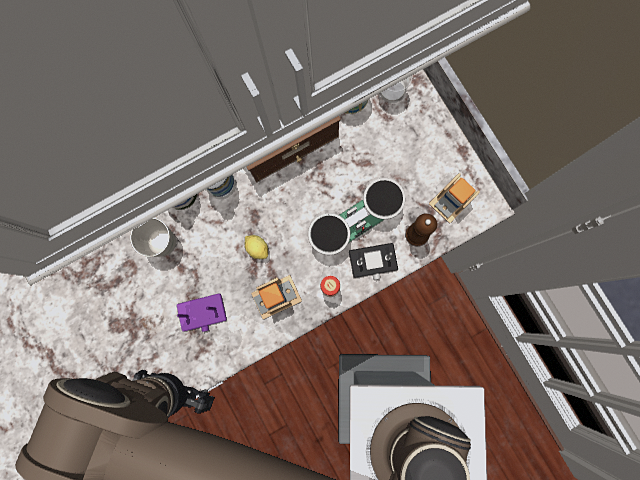

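View pics/side0.png

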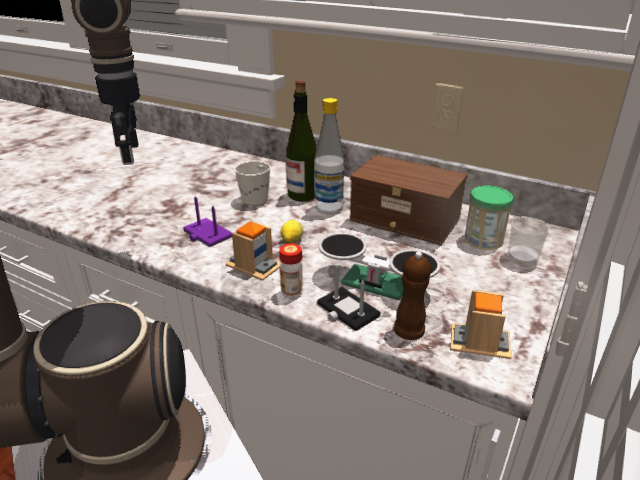

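The two refills have orange lids: in the top view at (272,296) and (460,190). The dock must be the black base at (373,260); its purple look-alike at (202,312) is not meant. The pans are at (330,234) and (384,199). The bystanders are the jar (330,286), mill (422,228) and lemon (256,246). Next is a close crop and measurements.

```bash
cat > h.py <<'E'
from plant import *
import cv2, numpy as np
def ray(n,uv):
    c=camera_params(n);K=np.array([[c['fx'],0,c['cx']],[0,c['fy'],c['cy']],[0,0,1]])
    p=cv2.undistortPoints(np.array([[uv]],float),K,np.array(c['dist']))[0,0]
    R=np.array(c['R']);return -R.T@c['t'],R.T@np.array([p[0],p[1],1])
def plane(n,uv,z):
    o,d=ray(n,uv);return (o+d*(z-o[2])/d[2])
def tri(a,b):
    (o1,d1),(o2,d2)=ray('top',a),ray('side',b)
    s=np.linalg.lstsq(np.c_[d1,-d2],o2-o1,rcond=None)[0]
    p,q=o1+s[0]*d1,o2+s[1]*d2;return (p+q)/2,np.linalg.norm(p-q)
def proj(n,X):
    c=camera_params(n);K=np.array([[c['fx'],0,c['cx']],[0,c['fy'],c['cy']],[0,0,1]])
    return cv2.projectPoints(np.array([X],float),cv2.Rodrigues(np.array(c['R']))[0],np.array(c['t']),K,np.array(c['dist']))[0][0,0]
def blobs(img,lo,hi,amin):
    m=cv2.inRange(cv2.cvtColor(img,cv2.COLOR_BGR2HSV),lo,hi)
    n,_,st,ce=cv2.connectedComponentsWithStats(m)
    return m,[(st[i],ce[i]) for i in range(1,n) if st[i][4]>=amin]
E
python3 - <<'E'
from h import *
np.set_printoptions(precision=4,suppress=True)
t=cv2.imread('pics/top0.png');s=cv2.imread('pics/side0.png')
for n,im in(('top',t),('side',s)):
    m,b=blobs(im,(8,150,130),(18,255,255),80)
    for st,ce in b: print(n,'orange',st,ce,plane(n,ce,.094))
    m,b=blobs(im,(0,0,0),(180,90,60),150)
    for st,ce in b:
        if 150<st[1]<330 and 200<st[0]: print(n,'black',st,ce,plane(n,ce,.075))
a=cv2.resize(t[225:325,235:405],None,fx=4.7,fy=4.7,interpolation=cv2.INTER_CUBIC)
cv2.imwrite('pics/c1.png',a)
a=cv2.resize(t[165:265,330:500],None,fx=4.7,fy=4.7,interpolation=cv2.INTER_CUBIC)
cv2.imwrite('pics/c2.png',a)
a=cv2.resize(s[220:370,220:420],None,fx=4,fy=4,interpolation=cv2.INTER_CUBIC)
cv2.imwrite('pics/c3.png',a)
E
```

```text
top orange [449 178  26  25 246] [463.4959 189.8821] [ 0.6084 -0.1017  0.094 ]
top orange [259 283  25  25 295] [270.3051 296.8678] [0.3571 0.3435 0.094 ]
top black [366 181  37  35 989] [384.0243 197.6279] [0.5939 0.0809 0.075 ]
top black [ 311  216   36   35 1005] [328.6129 233.1582] [0.5081 0.2115 0.075 ]
top black [349 243  49  35 524] [375.5897 260.0496] [0.4452 0.1016 0.075 ]
top black [505 293  44  41 599] [526.7312 313.4491] [ 0.3245 -0.2421  0.075 ]
side orange [237 222  28  15 254] [250.7441 228.9213] [0.3589 0.3369 0.094 ]
side orange [475 292  27  22 494] [487.9332 302.5769] [ 0.6045 -0.1019  0.094 ]
side black [323 235  40  21 664] [342.2244 244.9669] [0.507  0.2104 0.075 ]
side black [394 252  21  20 194] [401.5515 259.5567] [0.5789 0.1037 0.075 ]
side black [318 287  62  43 922] [348.9414 309.8655] [0.4016 0.0242 0.075 ]
```

View pics/c1.png

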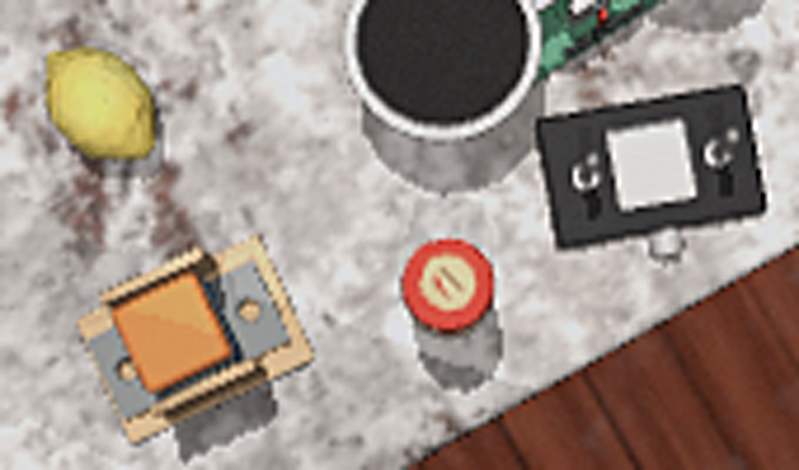

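View pics/c2.png

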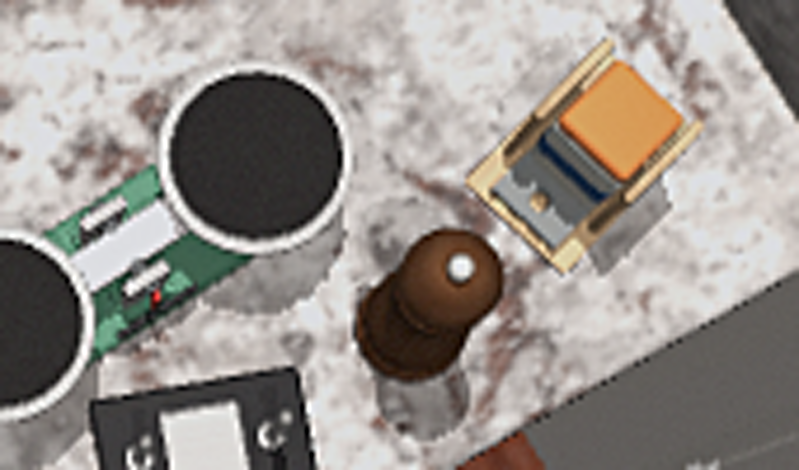

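View pics/c3.png

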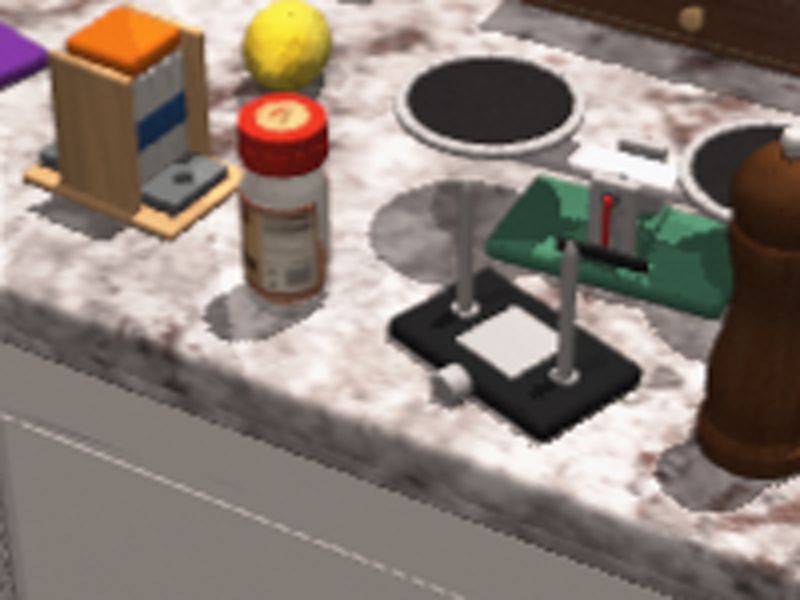

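The crops confirm the choice. The dock is the black base with a white label and two pins, with pin feet at top-view px (360,263) and (389,257). The stall cheeks give each refill's axes, and the mill stands between pan_right and stall_2. Next I compute the poses.

```bash
python3 - <<'E'
from h import *
np.set_printoptions(precision=4,suppress=True)
t=cv2.imread('pics/top0.png');s=cv2.imread('pics/side0.png')
f1=lambda u,v:(235+u/4.7,225+v/4.7); f2=lambda u,v:(330+u/4.7,165+v/4.7); f3=lambda u,v:(220+u/4,220+v/4)
def rect(n,pts,z):
    P=np.array([plane(n,p,z)[:2] for p in pts],np.float32); r=cv2.minAreaRect(P)
    b=cv2.boxPoints(r);e=max((b[1]-b[0],b[2]-b[1]),key=np.linalg.norm); e=e if e[1]>0 else -e
    return np.array(r[0]),np.array(r[1]),np.arctan2(-e[0],e[1]),P.mean(0)
print('stall1',rect('top',[f1(*p) for p in((80,325),(262,237),(313,355),(132,442))],.006))
# cheek tops stall2: (610,42),(703,122) far ends; near ends (505,150),(590,222) at z=.09
print('stall2',rect('top',[f2(*p) for p in((610,42),(703,122),(505,155),(592,228))],.09))
# dock top-face by mask
for n,im,x0,x1,y0,y1 in(('top',t,345,402,240,282),('side',s,316,382,284,332)):
    hsv=cv2.cvtColor(im,cv2.COLOR_BGR2HSV)
    m=(hsv[...,2]<65).astype(np.uint8)*255
    k=np.zeros_like(m);k[y0:y1,x0:x1]=m[y0:y1,x0:x1]
    c=max(cv2.findContours(k,0,2)[0],key=cv2.contourArea)[:,0].astype(float)
    print('dock',n,rect(n,c,.010))
    w=((hsv[...,2]>150)&(hsv[...,1]<40)).astype(np.uint8); 
    nn,_,st,ce=cv2.connectedComponentsWithStats(w[y0:y1,x0:x1])
    for i in range(1,nn):
        if st[i][4]>60: print(' white',st[i],ce[i]+[x0,y0],plane(n,ce[i]+[x0,y0],.012))
print('pins base top',*[plane('top',f1(*p),.012) for p in((587,178),(720,153))])
print('pins base side',*[plane('side',f3(*p),.012) for p in((466,309),(566,375))])
print('pins tip',*[tri(f1(*a),f3(*b)) for a,b in(((608,157),(466,182)),((734,135),(571,241)))])
print('pin tip side z=.089',*[plane('side',f3(*b),.089) for b in((466,182),(571,241))])
print('mill',plane('top',f2(461,267),.168),plane('side',f3(795,140),.168))
print('jar',plane('top',f1(450,285),.106),'lemon',plane('top',f1(100,103),.026))
E
```

```text
stall1 (array([0.3601, 0.3377]), array([0.0672, 0.1061]), np.float32(0.45460084), array([0.3598, 0.3379], dtype=float32))
stall2 (array([ 0.5984, -0.0908]), array([0.0605, 0.079 ]), np.float32(0.8254914), array([ 0.5994, -0.0901], dtype=float32))
dock top (array([0.4529, 0.103 ]), array([0.069, 0.111]), np.float32(0.18584467), array([0.4502, 0.1007], dtype=float32))
 white [  6   0  42  10 233] [367.9099 243.0172] [0.4942 0.1153 0.012 ]
 white [  0   0  57  42 681] [378.0617 268.9853] [0.4302 0.0907 0.012 ]
 white [ 19  11  19  19 275] [373.0691 259.6218] [0.4532 0.1028 0.012 ]
dock side (array([0.4496, 0.0987]), array([0.0739, 0.1165]), np.float32(0.17169473), array([0.4518, 0.0999], dtype=float32))
 white [   0    0   66   48 1033] [345.4956 315.3737] [0.4316 0.0785 0.012 ]
 white [ 18  13  26  17 258] [347.6667 304.7868] [0.4528 0.1035 0.012 ]
pins base top [0.445 0.135 0.012] [0.4585 0.0658 0.012 ]
pins base side [0.4469 0.1351 0.012 ] [0.4604 0.0669 0.012 ]
pins tip (array([0.4448, 0.1298, 0.0921]), np.float64(0.004665740459015225)) (array([0.4586, 0.0668, 0.091 ]), np.float64(0.0008323075101679744))
pin tip side z=.089 [0.445  0.1344 0.089 ] [0.4606 0.0689 0.089 ]
mill [ 0.5189 -0.005   0.168 ] [ 0.5184 -0.0086  0.168 ]
jar [0.3829 0.2056 0.106 ] lemon [0.4812 0.3886 0.026 ]
```

```bash
cat >> h.py <<'E'
def lid(n,im,near,z):
    hsv=cv2.cvtColor(im,cv2.COLOR_BGR2HSV);m=cv2.inRange(hsv,(5,130,100),(20,255,255))
    k=np.zeros_like(m);u,v=np.int32(near);k[v-20:v+20,u-20:u+20]=m[v-20:v+20,u-20:u+20]
    c=max(cv2.findContours(cv2.morphologyEx(k,2,np.ones((2,2))),0,2)[0],key=cv2.contourArea)[:,0].astype(float)
    r=cv2.minAreaRect(np.array([plane(n,p,z)[:2] for p in c],np.float32));return r
def quat(a): return [0,np.cos(a/2),np.sin(a/2),0]
GZ=.062  # grasp height on the refill
def pose(x,y,zr,a): return [x,y,zr+GZ+.155],quat(a)
def wrap(a,ref):  # a mod pi nearest ref
    return a-np.pi*np.round((a-ref)/np.pi)
def q6ang(x,y): return np.arctan2(y,x)+1.571-1.57  # placeholder centre: prefer q6 near 0
S1=(.3595,.338,.4546); S2=(.606,-.101,.80); DOCK=(.4528,.1022,.190)
PL=(.508,.2112); PR=(.594,.0812); PSC=.581
E
sed -i '/placeholder/d' h.py
python3 - <<'E'
from h import *
np.set_printoptions(precision=4,suppress=True)
t=cv2.imread('pics/top0.png');s=cv2.imread('pics/side0.png')
for n,im,a,b in(('top',t,(271,296),(463,190)),('side',s,(251,229),(488,302))):
    print(n,lid(n,im,a,.094),lid(n,im,b,.094))
f2=lambda u,v:(330+u/4.7,165+v/4.7)
a,b=[plane('top',f2(*p),.006) for p in((468,183),(565,270))];print('base edge',a,b,np.linalg.norm(a-b),np.arctan2((b-a)[1],(b-a)[0]),(a+b)/2)
print(*[proj('top',(*S[:2],.094)) for S in(S1,S2)],*[proj('side',(*S[:2],.094)) for S in(S1,S2)])
for nm,(x,y,z,a) in dict(s1=(*S1[:2],.006,S1[2]),s1u=(*S1[:2],.19,S1[2]),s2=(*S2[:2],.006,S2[2]),s2u=(*S2[:2],.19,S2[2]),
  pl=(*PL,.06,PSC),plu=(*PL,.19,PSC),pr=(*PR,.06,PSC),pru=(*PR,.19,PSC),plx=(*PL,.06,PSC+np.pi/2),prx=(*PR,.06,PSC+np.pi/2),dk=(*DOCK[:2],.012,DOCK[2]+np.pi/2),dku=(*DOCK[:2],.19,DOCK[2]+np.pi/2)).items():
    print(nm,kinematics.ik(*pose(x,y,z,wrap(a,np.arctan2(y,x)))))
E
```

```text
top ((0.358515202999115, 0.3398098349571228), (0.04614141955971718, 0.04573720693588257), 26.969589233398438) ((0.6053735613822937, -0.09944257140159607), (0.0458281971514225, 0.04474197328090668), 46.77159881591797)
side ((0.3579487204551697, 0.3284909427165985), (0.056758105754852295, 0.05370057374238968), 27.03022003173828) ((0.6035621166229248, -0.10440971702337265), (0.05548534169793129, 0.04637335240840912), 45.02935791015625)
base edge [ 0.5942 -0.0387  0.006 ] [ 0.5476 -0.0887  0.006 ] 0.06834365031782344 -2.3212661991273915 [ 0.5709 -0.0637  0.006 ]
[272.7481 295.8154] [463.2199 190.8825] [250.7676 228.6259] [488.2057 302.0237]
s1 [ 0.7546  0.1333 -0.4377  0.9999  0.     -2.8416]
s1u [ 0.7546  0.0661 -0.1009  1.4038  0.     -2.8416]
s2 [-0.1651  0.3481 -0.1595  1.0632  0.      2.1764]
s2u [-0.1651  0.2996  0.1817  1.4529  0.      2.1764]
pl [ 0.394   0.2027 -0.2296  1.1385  0.      2.9546]
plu [0.394  0.1739 0.0219 1.4188 0.     2.9546]
pr [ 0.1359  0.2929 -0.1129  1.165   0.      2.6965]
pru [0.1359 0.27   0.1425 1.4433 0.     2.6965]
plx [ 0.394   0.2027 -0.2296  1.1385  0.     -1.7578]
prx [ 0.1359  0.2929 -0.1129  1.165   0.     -2.0159]
dk [ 0.222   0.0757 -0.4886  1.0065  0.      1.6028]
dku [ 0.222   0.011  -0.1585  1.4013  0.      1.6028]
```

```bash
cat >> h.py <<'E'
S1=(.359,.3385,.463); S2=(.606,-.100,.818)
def go(x,y,zr,psi,alongx=False,line=False,speed=.15):
    a=wrap(psi+(np.pi/2 if alongx else 0),np.arctan2(y,x)+np.pi)
    p,q=pose(x,y,zr,a)
    bot.line_to(p,q,speed=speed) if line else bot.movep(p,q)
def st(msg):
    o=bot.get_obs();print(msg,'t%.1f'%o['time'],'pos',o['position'].round(4),'F',o['force'].round(2),'w %.4f'%o['width'],'gf %.1f'%o['gripper_force'])
    return o
E
python3 - <<'E'
from h import *
go(*S1[:2],.13,S1[2]); st('above')
go(*S1[:2],.006,S1[2],line=True); st('down')
fingers.command_gripper(.03,60); st('grip')
go(*S1[:2],.012,S1[2],line=True,speed=.05); st('lift6')
go(*S1[:2],.19,S1[2],line=True,speed=.25); bot.dwell(.2); st('lift')
cv2.imwrite('pics/l1t.png',snapshot('top'));cv2.imwrite('pics/l1s.png',snapshot('side'))
E
```

```text
above t1.3 pos [0.3589 0.3388 0.3471] F [-0.31  0.34  0.74] w 0.0856 gf 0.0
down t2.2 pos [0.3592 0.3389 0.2238] F [-0.09  0.46  0.64] w 0.0852 gf 0.0
grip t2.7 pos [0.3593 0.339  0.2241] F [-0.44  0.97  6.18] w 0.0451 gf 63.0
lift6 t3.0 pos [0.3588 0.3381 0.2284] F [-0.39  0.4  -6.62] w 0.0454 gf 62.4
lift t4.0 pos [0.3588 0.3383 0.4052] F [ 0.18  1.22 -6.61] w 0.0453 gf 62.3
```

```bash
python3 - <<'E'
from h import *
go(*PL,.19,PSC); st('over')
go(*PL,.085,PSC,line=True,speed=.2); st('near')
go(*PL,.066,PSC,line=True,speed=.03); bot.dwell(.3); o=st('placed')
if o['force'][2]>-30:
    fingers.command_gripper(.085); bot.dwell(.2); st('open')
    go(*PL,.19,PSC,line=True,speed=.25)
    go(*S2[:2],.19,S2[2]); st('S2')
cv2.imwrite('pics/p1t.png',snapshot('top'));s=snapshot('side');cv2.imwrite('pics/p1s.png',s)
cv2.imwrite('pics/v5.png',cv2.resize(s[150:350,280:540],None,fx=3,fy=3))
E
```

```text
over t4.9 pos [0.5082 0.2109 0.4067] F [ 0.11 -0.64 -6.43] w 0.0452 gf 62.4
near t5.6 pos [0.5079 0.2119 0.3031] F [ 0.35 -0.22 -4.99] w 0.0448 gf 62.4
placed t6.7 pos [0.5079 0.2112 0.283 ] F [-0.26  0.43 -6.29] w 0.0452 gf 62.5
open t7.3 pos [0.508  0.2112 0.283 ] F [-0.29 -0.5  -0.32] w 0.0852 gf 0.0
S2 t9.2 pos [ 0.6059 -0.0992  0.4065] F [-0.29  0.07 -0.26] w 0.0851 gf 0.0
```

View pics/v5.png

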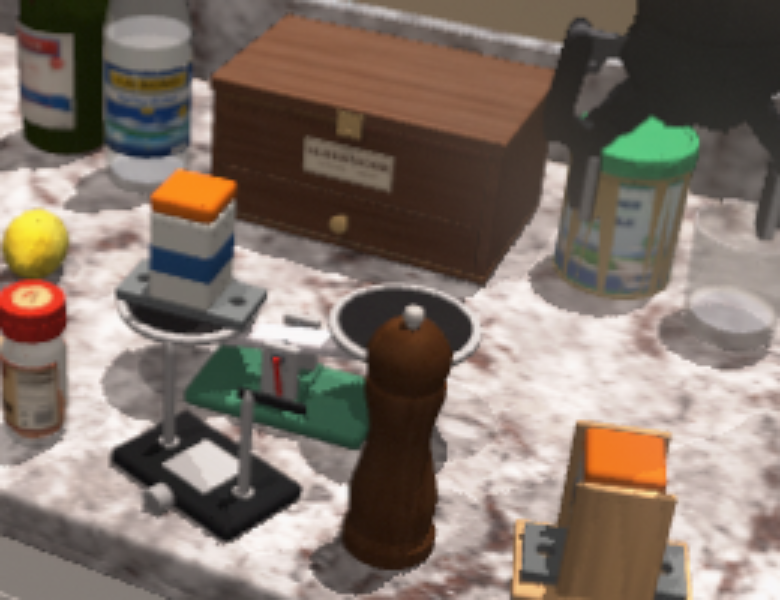

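Refill A stands upright on the left pan, at crop px (190,250), and that pan has dropped while the right one is raised. Refill B is next.

```bash
python3 - <<'E'
from h import *
go(*S2[:2],.006,S2[2],line=True,speed=.25); st('down')
fingers.command_gripper(.03,60); st('grip')
go(*S2[:2],.012,S2[2],line=True,speed=.05); st('lift6')
go(*S2[:2],.19,S2[2],line=True,speed=.25); bot.dwell(.2); st('lift')
go(*PR,.19,PSC); 
go(*PR,.10,PSC,line=True,speed=.2); st('near')
go(*PR,.0875,PSC,line=True,speed=.03); bot.dwell(.3); o=st('placed')
if abs(o['force'][2])<30:
    fingers.command_gripper(.085); bot.dwell(.2); st('open')
    go(*PR,.20,PSC,line=True,speed=.25)
    bot.dwell(1); st('up')
    # back off to clear the view
    go(.42,.10,.25,DOCK[2],alongx=True); st('off')
t=snapshot('top');cv2.imwrite('pics/p2t.png',t);s=snapshot('side');cv2.imwrite('pics/p2s.png',s)
cv2.imwrite('pics/v6.png',np.hstack([cv2.resize(s[150:350,280:480],(400,400)),cv2.resize(t[150:350,270:470],(400,400))]))
E
```

```text
down t10.2 pos [ 0.6066 -0.0997  0.2244] F [ 0.97 -0.13  0.46] w 0.0850 gf 0.0
grip t10.7 pos [ 0.6065 -0.1002  0.2246] F [ 0.72 -0.03  5.89] w 0.0458 gf 62.1
lift6 t10.9 pos [ 0.6059 -0.1     0.229 ] F [-0.39  0.35 -2.98] w 0.0455 gf 61.3
lift t12.0 pos [ 0.6058 -0.1     0.4051] F [ 0.37  0.19 -3.68] w 0.0453 gf 61.3
near t13.4 pos [0.5943 0.0803 0.3177] F [ 0.89 -0.07 -2.52] w 0.0453 gf 61.4
placed t14.2 pos [0.5943 0.0812 0.305 ] F [ 1.91 -1.57  4.07] w 0.0456 gf 61.8
open t14.9 pos [0.594  0.0812 0.3045] F [ 0.2   0.14 -0.78] w 0.0848 gf 0.0
up t16.5 pos [0.594  0.0812 0.417 ] F [-0.3  -0.44  0.01] w 0.0847 gf 0.0
off t17.5 pos [0.4203 0.1    0.467 ] F [ 0.16  0.66 -0.02] w 0.0849 gf 0.0
```

View pics/v6.png

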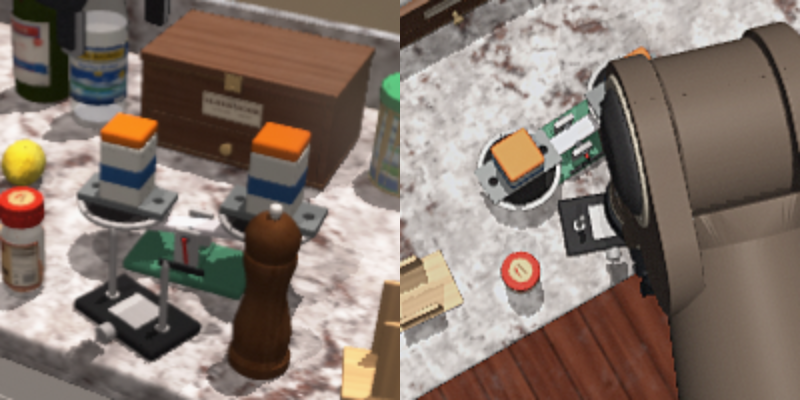

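Both refills stand on opposite pans with the fingers off. I check the lid heights in the side view, then regrasp A on its x faces.

```bash
python3 - <<'E'
from h import *
s=cv2.imread('pics/p2s.png')
m,b=blobs(s,(5,130,100),(20,255,255),80)
for st_,ce in b:
    if st_[1]>180: print(ce)
for nm,P in(('L',PL),('R',PR)): print(nm,'low/high lid px',proj('side',(*P,.151)),proj('side',(*P,.175)))
go(*PL,.19,PSC,alongx=True); st('over')
go(*PL,.064,PSC,alongx=True,line=True,speed=.25); st('down')
fingers.command_gripper(.03,60); st('grip')
go(*PL,.072,PSC,alongx=True,line=True,speed=.03); st('lift')
go(*PL,.18,PSC,alongx=True,line=True,speed=.2); bot.dwell(.2); o=st('up')
if o['force'][2]<-5:
    go(*DOCK[:2],.18,DOCK[2],alongx=True); go(*DOCK[:2],.105,DOCK[2],alongx=True,line=True,speed=.15); bot.dwell(.3); st('over dock')
t=snapshot('top');cv2.imwrite('pics/p3t.png',t);s=snapshot('side');cv2.imwrite('pics/p3s.png',s)
a=cv2.resize(s[200:350,280:440],None,fx=5,fy=4*1.0,interpolation=cv2.INTER_CUBIC)
cv2.imwrite('pics/v7.png',cv2.resize(s[205:345,275:461],None,fx=4.3,fy=4.3,interpolation=cv2.INTER_CUBIC))
E
```

```text
[344.10497238 214.78729282]
[420.23696682 220.19668246]
[  9.14285714 381.40993789]
[ 15.34928849 397.60543338]
[  4.14141414 437.22222222]
[  5.65420561 460.6728972 ]
L low/high lid px [343.26328152 212.32972397] [343.54295242 201.6099738 ]
R low/high lid px [418.41862742 229.45766592] [419.66786561 218.36871927]
over t20.1 pos [0.508  0.2111 0.4071] F [0.34 0.63 0.46] w 0.0852 gf 0.0
down t20.7 pos [0.5083 0.2113 0.2821] F [ 0.44 -0.32  0.72] w 0.0849 gf 0.0
grip t21.2 pos [0.5086 0.2115 0.2827] F [ 0.53 -0.38  6.72] w 0.0455 gf 63.5
lift t21.6 pos [0.5077 0.2111 0.2887] F [-1.7  -1.1  -2.89] w 0.0451 gf 62.8
up t22.5 pos [0.5078 0.2111 0.3952] F [-0.24 -0.15 -5.72] w 0.0454 gf 62.4
over dock t25.9 pos [0.453  0.1023 0.3228] F [-0.49 -0.11 -5.97] w 0.0451 gf 62.5
```

View pics/v7.png

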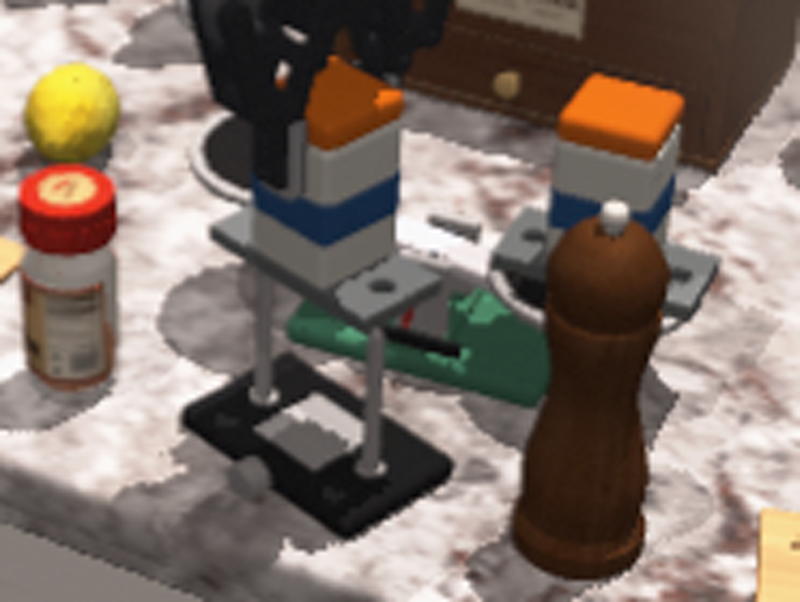

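The lids confirmed A's side was low, so A is the heavy one. A now hangs over the pins, and its near hole is at side px (363.8,271.5). I compare that hole with the pin in the same view.

```bash
python3 - <<'E'
from h import *
np.set_printoptions(precision=4,suppress=True)
s=cv2.imread('pics/p3s.png')
g=cv2.cvtColor(s,cv2.COLOR_BGR2GRAY)[262:284,350:380].astype(int)
# dark hole centroid
w=np.clip(95-g[4:16,6:22],0,None);v,u=np.mgrid[266:278,356:372];print(g[4:16,6:22])
hc=(363.8,271.5)
print('hole',plane('side',hc,.112))
c,y=DOCK[:2],DOCK[2]; ex=np.array([np.cos(y),np.sin(y)]);ey=np.array([-np.sin(y),np.cos(y)])
print('expected hole/pin',np.array(c)-.035*ey)
f3=lambda u,v:(220+u/4,220+v/4)
for b,z in(((571,241),.089),((567,375),.0125)): print('pin R',plane('side',f3(*b),z))
for b,z in(((466,182),.089),((466,309),.0125)): print('pin L',plane('side',f3(*b),z))
E
```

```text
[[100 100 100 101  95  83  69 104 115 123 127 126 126 126 125 125]
 [100 101  97  83  72  65 103 123 126 127 126 127 126 126 126 126]
 [ 98  86  73 105 115 116 124 126 127 126 126 126 126 126 127 126]
 [ 74  67 103 123 126 122 116 114 112 118 124 127 126 126 126 127]
 [116 115 123 126 118  98  78  71  70  82 102 121 127 126 126 126]
 [126 126 125 126 102  70  57  53  52  55  72 115 126 127 126 126]
 [126 127 126 127 119  85  58  54  53  51  81 117 127 127 126 108]
 [126 127 126 126 126 120 115 113 114 114 118 125 126 108  98  75]
 [127 126 127 126 126 126 126 126 126 127 126 126 108  76  62  55]
 [127 126 127 126 126 126 126 126 126 126 108  84  67  55  51  51]
 [122 126 126 126 126 126 126 126 108  84  67  54  52  52  50  59]
 [ 80 105 122 126 126 125 109  84  67  55  51  52  52  49  46  71]]
hole [0.4585 0.0642 0.112 ]
expected hole/pin [0.4594 0.0678]
pin R [0.4606 0.0689 0.089 ]
pin R [0.4605 0.0662 0.0125]
pin L [0.445  0.1344 0.089 ]
pin L [0.4466 0.1345 0.0125]
```

```bash
python3 - <<'E'
from h import *
f0=bot.get_obs()['force'][2]
z=.098
while z>.078:
    go(*DOCK[:2],z,DOCK[2],alongx=True,line=True,speed=.03); o=bot.get_obs()
    print('%.4f'%z,(o['position']).round(4),o['force'].round(2),o['wrist_torque'].round(2))
    if o['force'][2]-f0>6: break
    z-=.002
cv2.imwrite('pics/p4s.png',snapshot('side'));cv2.imwrite('pics/p4t.png',snapshot('top'))
E
```

```text
0.0980 [0.4526 0.1022 0.3146] [ 0.42  0.17 -4.79] [ 0.03 -0.06  0.03]
0.0960 [0.4528 0.1022 0.3129] [-0.17  0.01 -6.34] [ 0.01 -0.01 -0.  ]
0.0940 [0.4528 0.1022 0.3109] [-0.17  0.71 -6.2 ] [ 0.    0.03 -0.03]
0.0920 [0.4527 0.1022 0.3088] [-0.28 -0.08 -5.25] [-0.01  0.    0.02]
0.0900 [0.4527 0.1022 0.3068] [-0.45 -0.62 -6.17] [ 0.03 -0.03 -0.03]
0.0880 [0.4527 0.1022 0.3048] [-0.5   0.06 -6.15] [ 0.02 -0.03 -0.05]
0.0860 [0.4527 0.1022 0.3028] [-0.2  -1.05 -6.67] [ 0.    0.02 -0.01]
0.0840 [0.4527 0.1022 0.3008] [ 0.78 -0.18 -6.17] [ 0.02 -0.03  0.03]
0.0820 [0.4527 0.1022 0.2989] [ 0.03  1.02 -6.45] [ 0.01 -0.01 -0.03]
0.0800 [0.4527 0.1022 0.2968] [-0.29 -0.63 -6.01] [-0.    0.01 -0.03]
```

The pins are inside the holes with no contact force. I keep lowering to the seat.

```bash
python3 - <<'E'
from h import *
z=.074;f0=-6.2;ok=True
while z>.0085:
    go(*DOCK[:2],z,DOCK[2],alongx=True,line=True,speed=.05 if z>.02 else .02); o=bot.get_obs()
    if z<.02 or abs(o['force'][2]-f0)>2.5 or np.linalg.norm(o['force'][:2])>3: print('%.4f'%z,o['position'].round(4),o['force'].round(2),o['wrist_torque'].round(2))
    if o['force'][2]-f0>7: break
    z-=.006 if z>.024 else .001
st('end')
if z<.018:
    fingers.command_gripper(.085); bot.dwell(.3); st('open')
    go(*DOCK[:2],.15,DOCK[2],alongx=True,line=True,speed=.25)
    bot.move_j([1.231,.126,-.04,1.405,0,1.571])
t=snapshot('top');s=snapshot('side');st('off')
cv2.imwrite('pics/v8.png',np.hstack([cv2.resize(s[170:350,280:460],(400,400)),cv2.resize(t[160:320,300:460],(400,400))]))
cv2.imwrite('pics/p5t.png',t)
print(lid('top',t,proj('top',(*DOCK[:2],.1)),.1))
E
```

```text
0.0190 [0.4528 0.1022 0.236 ] [ 1.71 -0.19 -5.22] [-0.   -0.01 -0.01]
0.0180 [0.4528 0.1022 0.235 ] [-1.02  0.45 -6.3 ] [ 0.03 -0.1  -0.03]
0.0170 [0.4528 0.1022 0.2339] [ 0.13 -0.46 -6.42] [-0.01 -0.02  0.  ]
0.0160 [0.4528 0.1022 0.2329] [ 0.01 -0.27 -5.56] [-0.03 -0.   -0.03]
0.0150 [0.4529 0.1022 0.2323] [-0.02 -0.64 -3.4 ] [-0.05  0.15  0.02]
0.0140 [0.4528 0.1022 0.2322] [-4.4  -1.17  6.13] [-0.23  0.87 -0.01]
end t32.9 pos [0.4528 0.1022 0.2322] F [-4.4  -1.17  6.13] w 0.0454 gf 64.0
open t33.7 pos [0.4528 0.1022 0.231 ] F [0.7  0.23 0.23] w 0.0849 gf 0.0
off t37.1 pos [0.1753 0.4949 0.4044] F [ 0.58 -0.58 -0.11] w 0.0851 gf 0.0
((0.4506308436393738, 0.09971633553504944), (0.045978862792253494, 0.04575280845165253), 10.697010040283203)
```

View pics/v8.png

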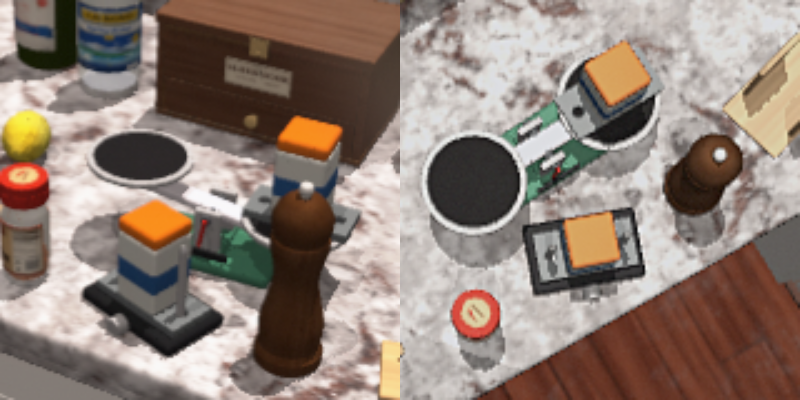

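```bash
python3 - <<'E'
from h import *
t=cv2.imread('pics/p5t.png');p=proj('top',(*PR,.151));r=lid('top',t,p,.151)
d=np.hypot(r[0][0]-PR[0],r[0][1]-PR[1]);print(r,d)
if d<.02: print(job.close_job())
E
```

```text
((0.594245195388794, 0.08049435913562775), (0.0462891049683094, 0.04554329439997673), 31.557769775390625) 0.0007470273141979753
the job is handed in; nothing more can be done
None
```

I handed the job in at about 37 s with refill A, the heavier one, docked flush over both pins; refill B stands upright within 1 mm of the right pan's centre, and the mill, jar and lemon look untouched.

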